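# Close the pad case and tuck its flap under the lip

## Task

Close the wooden pad case over the note pad: with the fingertips only, fold the standing metal flap down over the pad, then push it sideways fully home, its free edge tucked beneath the steel lip, which must keep the flap down after you let go and move clear. Push and press it lightly, do not grip or force it, and leave the note pad in the case and the salt shaker, mug and teaspoon where they are.

Things in the scene. Friction and masses are not known exactly. Their poses are not given: they have to be found in the camera images.
- pad_case: low open wooden case fixed to the worktop, 140 mm (its x) by 172 mm (its y), side walls 21 mm high; origin at the centre of its underside, z up. Along its -y wall (30.5 mm high) runs a steel lip, 5 mm thick (30.5 to 35.5 mm above the worktop), that overhangs inwards from y = -86 to y = -63 mm. The flap is hinged at its +y wall. When open, the flap stands up on the +y side.
- lip_edge (a point): middle of the lower inner edge of the steel lip; the flap's edge must pass beneath it
- hinge_mid (a point): middle of the flap's hinge axis, which lies along the case's x, 26 mm above the worktop, 75 mm from the case's centre towards +y (moves with joint hinge_slide)
- flap_edge (a point): middle of the free edge of the aluminium flap; flap 122 mm wide, 3 mm thick, 130 mm from hinge axis to free edge, hinge axis in the middle of its thickness
- rib_foot (a point): on the flap's outer face (uppermost when folded down, facing +y away from the case when standing up), at the foot of a straight push rib in the middle of the flap's width, middle of its length, on the hinge side of the rib, 97 mm from the hinge axis. The rib is 50 mm long, parallel to the hinge, 6 mm thick and stands 10 mm high off the flap; a fingertip resting on the flap on the hinge side of the rib can push the flap towards the lip by it.
- flap (a joint): flap angle in rad: 0 folded down level over the case, 1.57 upright, 2.1 its stop, leaning outwards. It stays where it is left when about upright, but a weak spring (about 0.1 N m, under 1 N at the free edge) lifts it again from the folded position unless the lip holds it. Tucked, it rests against the lip's underside at about 0.03; lying on top of the lip it reads about 0.09 and is not tucked.
- hinge_slide (a joint): how far the flap's slotted hinge has slid towards the lip (case -y), m: 0 to 0.022 (stop). It takes about 3 N to slide and stays where it is left. At 0 the free edge of the folded flap is 8 mm short of the lip and passes down inside it; at 0.022 it reaches 14 mm beneath the lip.
- list_pad: note pad 115 x 76 x 11 mm lying loose in the case, on its floor (6 mm above the worktop), under where the flap folds; origin at the centre of its underside
- mill: small glass salt shaker with a metal top, 44 mm across, 90 mm high, loose; origin at the centre of its underside
- mug: clear glass mug with a handle, 103 x 136 x 88 mm, loose; origin at the centre of its underside
- teaspoon: teaspoon with a red handle, 132 mm long, lying loose; origin at the centre of its underside
Mind the look-alikes: they are no part of the job. Of the things that look like the pad_case, the larger one is meant. What is shaped like the list_pad but yellow is not meant.

How it is judged:
By the outcome, as a careful person would: the job done as asked, in the order asked, and still so for the second after the job is handed in, with the robot touching nothing.
It also fails if it takes over 40 s, if anything falls off the work surface, if the arm or the gripper's body presses on something with over 40 N, if the wrist force passes 120 N, or if a joint passes its speed limit or range.

## Robot

A 6-joint arm with a two-finger parallel gripper is mounted at the origin on a cart in front of the work surface, level with it; the furniture and walls round the work are solid. World frame = base frame: x ahead of the robot, y to its left, z up, the work surface at z = 0. Lengths are in m, angles in rad, forces in N, time in s.
With the tool pointing down it reaches from about 0.35 to 0.725 m from the base axis. Payload 4.3 kg.
Tool frame: the origin (TCP) lies midway between the tips of the shut fingers; the grasp point (between the pads) lies 19 mm behind it (arm.grip_depth is the z of the grasp point in the tool frame, in m); z points along the fingers, x is the direction in which the jaws open and shut, and the axes are right-handed (so a half turn about z gives the same grasp; the last joint's range is limited). The gripper opens to 85 mm and grips with 20 to 120 N. Pads are 22 mm wide; open, the fingers measure 114 mm over their backs; the gripper's body (76 mm by 85 mm) begins 54 mm behind the grasp point. The pads swing forward as they close: fully open they stand 13 mm farther back than shut.
Start: joints at [-1.284, 0.377, 0.081, 1.274, 0, 1.46], TCP at [0.222, -0.53, 0.231] pointing down, gripper open.
Joint ranges: [-2.72, 2.72], [-0.84, 1.66], [-1.02, 1.22], [-1.77, 2.12], [-1.37, 1.28], [-3.14, 3.14]. Speed limits (rad/s): [2.57, 2.57, 3.14, 3.14, 3.14, 3.14].

## Interface

Orientations are given as a rotation vector (axis times angle).
In Python, from station import arm, planner, camera, ticket gives the robot as it stands. Calls block until the motion is done:
- arm.goto(position, orientation): joint-space move of the TCP to a pose.
- arm.move_l(position, rotation=None, rate=0.15): straight line of the TCP; rotation=None keeps the orientation; rate is the mean speed in m/s.
- arm.move_joints(angles): joint-space move.
- arm.grip(opening, effort=None): finger opening in m; effort is the grip in N (None keeps the last); returns when the fingers have stopped.
- arm.pause(seconds).
- planner.ik(position, orientation): joint angles nearest the present ones, or None.
- arm.get_obs(): the state.
- camera(name): name is "side" or "top" or "wrist"; returns a dict with "color" (384x512x3 uint8, red, green, blue), "range_z" (384x512 float32, m along the optical axis (not along the pixel's ray), 0 where there is no reading), "fovy" (degrees; the focal length in pixels is half the picture's height over the tangent of half this angle, whatever the lens; pixels are square), "cx", "cy" (the principal point, pixels), "view" (4x4, takes a point from world to camera coordinates); the wrist camera has in their place "tool_from_camera" (4x4, takes a point from camera to tool coordinates, whose origin is the TCP and whose axes are the tool frame's). Camera axes: x right, y down, z forward; pixel columns grow to the right and rows downward; lengths in m; the calibration is good to about 2 mm. A picture is of the moment at which its call begins: read the wrist's pose just before it.
A pose or a line that the arm cannot do raises arm.IKError and nothing moves.
- ticket.hand_in(): hands the job in, once; it reports no verdict.
The state is a dict: "time": time; "joint_positions": joint angles; "dq": joint speeds; "tau": joint torques, N m; "tool_pos": TCP position; "ee_rot": TCP orientation; "ft_force": force on the tool from outside, world axes, zero at the start; "ft_torque": the same for the moment, N m; "opening": finger opening in m.
Only numpy, scipy, OpenCV 4.12 (cv2) and the standard library are available. Lean on these libraries where they do the work, as an engineer would, in place of code of your own. Each camera call takes 0.05 s, during which the arm holds its last target. There are 200 camera calls.

## Working session

There is one attempt and no reset: what is moved stays moved. The work goes in short steps, each a Python script; the robot and the scene stay as the last script left them, time stands still between calls to the robot, and variables do not carry over. Pictures are saved under pics/ and viewed, about 8 in all and at most 12, crops included, and the job is handed in when it is done.

```bash
mkdir -p pics; ls; cat > h.py <<'E'
import numpy as np, cv2
from station import arm, planner, camera, ticket
def snap(n,fn):
    c=camera(n); cv2.imwrite(f'pics/{fn}.png',c['color'][:,:,::-1]); np.save(f'pics/{fn}.npy',c,allow_pickle=True); return c
def load(fn): return np.load(f'pics/{fn}.npy',allow_pickle=True).item()
def cloud(c,T=None):
    h,w=c['range_z'].shape; f=h/2/np.tan(np.radians(c['fovy'])/2)
    u,v=np.meshgrid(np.arange(w),np.arange(h)); z=c['range_z']
    P=np.stack([(u-c['cx'])*z/f,(v-c['cy'])*z/f,z,np.ones_like(z)],-1)
    if T is None: T=np.linalg.inv(c['view'])
    Q=(P@T.T)[...,:3]; Q[z==0]=np.nan; return Q
E
python3 - <<'E'
from h import *
for n in ['top','side']: c=snap(n,n+'1')
a=cv2.imread('pics/top1.png');b=cv2.imread('pics/side1.png')
print(arm.get_obs(), load('top1')['view'], load('side1')['view'])
E
```

```text
pics
{'time': 0.1, 'joint_positions': array([-1.28426667e+00,  3.78006280e-01,  7.97756646e-02,  1.27438503e+00,
       -3.69383892e-05,  1.46047301e+00]), 'dq': array([-0.00059857, -0.00169917,  0.00337072, -0.0008465 , -0.00092662,
       -0.00172138]), 'tau': array([ 1.54142632e-03, -4.64692712e+01,  2.70582944e+01,  1.20379479e-02,
       -8.65032939e-05,  1.17714802e-05]), 'tool_pos': array([ 0.22206643, -0.52976318,  0.23045126]), 'ee_rot': array([-2.61480846e+00,  1.73931450e+00,  2.22717600e-03]), 'ft_force': array([1.09268523, 0.18939853, 0.0957928 ]), 'ft_torque': array([0.0060833 , 0.03831588, 0.0103467 ]), 'opening': 0.0856011708306295} [[ 5.18779241e-03 -9.99985744e-01  1.26398196e-03  2.24491211e-03]
 [-9.95341951e-01 -5.28537681e-03 -9.62624854e-02  4.97058062e-01]
 [ 9.62677937e-02 -7.58704483e-04 -9.95355181e-01  1.46317327e+00]
 [ 0.00000000e+00  0.00000000e+00  0.00000000e+00  1.00000000e+00]] [[ 0.99033196 -0.13824092  0.01149185 -0.4582875 ]
 [-0.07091947 -0.57576526 -0.81453348  0.06970548]
 [ 0.11921846  0.80584354 -0.58000271  1.49651701]
 [ 0.          0.          0.          1.        ]]
```

View pics/top1.png

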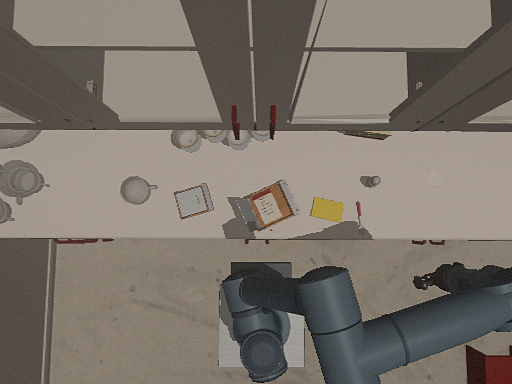

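View pics/side1.png

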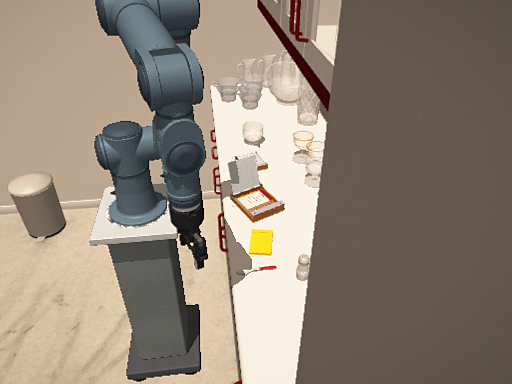

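The top view shows the larger case at about (270,207), with its flap standing on the left near (243,210) and the lip on the right near (288,197). The yellow pad, the shaker (371,181) and the teaspoon (359,214) are further right. Next I'll enlarge the case and measure it.

```bash
python3 - <<'E'
from h import *
c=load('top1'); im=cv2.imread('pics/top1.png')
cv2.imwrite('pics/crop1.png',cv2.resize(im[168:243,220:320],None,fx=8,fy=8,interpolation=cv2.INTER_CUBIC))
Q=cloud(c)
np.set_printoptions(precision=3,suppress=True,linewidth=200)
r=Q[168:243,220:320]
print('grid z mm (every 3 px)')
for v in range(174,240,3): print(v,' '.join('%4d'%(1000*np.nan_to_num(Q[v,u,2])) for u in range(222,312,3)))
print(Q[207,270],Q[197,288],Q[207,300])
m=(Q[...,2]>0.028)&(Q[...,2]<0.043); m[:, :262]=0; m[:,315:]=0; m[:170]=0; m[240:]=0
p=Q[m]; print(len(p)); b=cv2.minAreaRect(p[:,:2].astype(np.float32)); print(b,cv2.boxPoints(b),p[:,2].mean())
E
```

```text
grid z mm (every 3 px)
174    3   -2    0    5    0    0    8    0    3    4    4    1    3   -5   -2   -6    8   -4   -5    0    0    2    4    2   -1   -1    5   -1    3   -3
177    6    0    0    1   -4    2    4    0   -5   -7    0   -3   -1   -3   -4    2    3   -6   -1    3    4    4    0    1   -1   -5    0    1   -1    1
180    0   -1   -1   -1   -2    1    6    0   -1    1    0    0    0   -3    2   -3    3   -2    3   -2   35    0   -6    0    0    0    2    2    0    0
183    3    0    0   -7   -2    4    0    1    2   -1    0   -3    1   -8   -5   -3   -2   -1   19   15   38   30    3   -1    1    0    0    0   -3    2
186    1    0    2   -3   -5    0    5    0   -3    0   -2   -1    2    2   -4   -3   23   10    7   10   37   37   -3    1    3    0   -3    0    2    2
189   -1   -1   -2    0   -2   -2    0    1    5    0    2    0   -5    0   19   -2    5    4    0    5   10   32   29    0    2    0    4    3    6   -2
192   -2   -1    1   -2    0    3    0   -4    5    3   -3    0   19    7   20   15   16    7    1    7   10   39   40   -8    1   -2    0    0    2    2
[... 1881 characters left out ...]
0    0    3   -1    3  137    0   19    1    1    1    3    0    1   -1    3    0    0    3   -1  -10    0    1   -3    2
234    1    0   -5   -3   -2    4    0    1    1    1    2    1    0    0   -1    1    5   -3    1    4    0   -7    1    6    1    0   -1    5   -2    2
237   -5    0   -4   -6    4   -3    0   -1    1   -1   -2    0    0    1    1    0    6   -5    0    1   -1   -3   -4    0    0   -3   -3   -1   -4   -2
[ 0.443 -0.033  0.015] [ 0.48  -0.1    0.036] [ 0.444 -0.148  0.005]
222
((0.453496515750885, -0.044781774282455444), (0.13929998874664307, 0.15425002574920654), 24.064321517944336) [[ 0.358 -0.003]
 [ 0.421 -0.144]
 [ 0.549 -0.087]
 [ 0.486  0.054]] 0.03551878747747288
```

View pics/crop1.png

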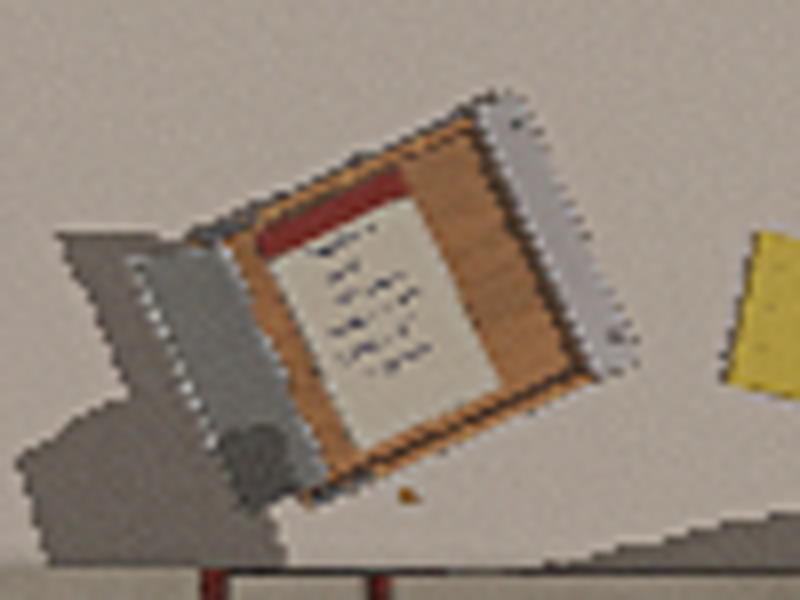

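The flap leans outward: its free edge runs along crop (140,265)-(240,500) and its hinge along (225,245)-(320,470). The lip is at crop (480-640, 95-380). Next I'll fit the pose.

```bash
python3 - <<'E'
from h import *
np.set_printoptions(precision=4,suppress=True,linewidth=200)
c=load('top1');Q=cloud(c)
v,u=np.mgrid[0:384,0:512]
m=(Q[...,2]>0.026)&(Q[...,2]<0.045)&(u>276)&(u<303)&(v>175)&(v<220)
m=cv2.morphologyEx(m.astype(np.uint8),cv2.MORPH_OPEN,np.ones((2,2)))>0
p=Q[m];b=cv2.minAreaRect(p[:,:2].astype(np.float32));print('lip',len(p),b,p[:,2].mean());print(cv2.boxPoints(b), p.mean(0))
d=p[:,:2]-p[:,:2].mean(0);w,V=np.linalg.eigh(d.T@d/len(d));print('pca len',np.sqrt(12*w),V)
m=(Q[...,2]>0.04)&(Q[...,2]<0.17)&(u>225)&(u<264)&(v>190)&(v<236)
p=Q[m];mu=np.median(p,0);
for _ in range(4):
    mu=p.mean(0);U,S,Vt=np.linalg.svd(p-mu);n=Vt[2];r=(p-mu)@n;p=p[abs(r)<.008]
n=n*np.sign(n[2]);print('flap',len(p),mu,n,'yaw of normal',np.degrees(np.arctan2(n[1],n[0])),'std',r.std())
print('theta tilt',np.degrees(np.arccos(n[2])))
e=Vt[0:2]
for z in (0.026,0.15):
    pass
# in-plane coords: along-hinge axis h, up axis
h=np.cross([0,0,1],n);h/=np.linalg.norm(h);up=np.cross(n,h);up*=np.sign(up[2])
q=(p-mu)@np.stack([h,up]).T
print('h',h,'up',up,'extent h',np.percentile(q[:,0],[1,99]),'up',np.percentile(q[:,1],[1,99]))
print('hinge point',mu+h*(np.percentile(q[:,0],[1,99]).mean())+up*((0.026-mu[2])/up[2]),'top z',p[:,2].max())
# obstacle heights nearby: cabinets
R=Q[100:240,150:380];print('high stuff', [ (round(np.nanmin(R[R[...,2]>t][:,0]),3)) for t in (.1,.3,.6) if (R[...,2]>t).any()])
E
```

```text
lip 221 ((nan, nan), (0.0, 0.0), 0.0) nan
[[nan nan]
 [nan nan]
 [nan nan]
 [nan nan]] [nan nan nan]
pca len [nan nan] [[nan nan]
 [nan nan]]
flap 364 [0.4103 0.049  0.101 ] [ 0.395  -0.867   0.3038] yaw of normal -65.5091860250237 std 0.0009649043210442065
theta tilt 72.31632950162869
h [ 0.91    0.4145 -0.    ] up [-0.1259  0.2764  0.9527] extent h [-0.0598  0.0595] up [-0.0614  0.0543]
hinge point [0.42   0.0271 0.026 ] top z 0.15424599607171086
high stuff [np.float64(0.348), np.float64(0.562), np.float64(0.562)]
```

```bash
cat >> h.py <<'E'
from scipy.spatial.transform import Rotation as Rn
np.set_printoptions(precision=4,suppress=True,linewidth=200)
YAW=np.radians(24.5)
def rot(yaw,flip=0):
    a=yaw+np.pi*flip; x=np.array([np.cos(a),np.sin(a),0]); z=np.array([0,0,-1.]); return Rn.from_matrix(np.stack([x,np.cross(z,x),z],1)).as_rotvec()
def obs(): 
    o=arm.get_obs(); print('t %.2f'%o['time'],'p',o['tool_pos'],'F',o['ft_force']); return o
E
python3 - <<'E'
from h import *
for f in (0,1):
  for P in ([.43,-.03,.32],[.38,.12,.28],[.38,.12,.10],[.47,-.08,.03]): print(f,P,planner.ik(P,rot(YAW,f)))
f=0 if abs(planner.ik([.43,-.03,.32],rot(YAW,0))[5])<abs(planner.ik([.43,-.03,.32],rot(YAW,1))[5]) else 1
arm.grip(0.0,20)
arm.goto([.41,-.03,.32],rot(YAW,f)); o=obs(); print(f,o['opening'],o['ee_rot'],o['joint_positions'])
c=snap('wrist','w1'); T=np.eye(4);T[:3,:3]=Rn.from_rotvec(o['ee_rot']).as_matrix();T[:3,3]=o['tool_pos']
np.save('pics/w1T.npy',T@c['tool_from_camera']); print(c['tool_from_camera'])
E
```

```text
0 [0.43, -0.03, 0.32] [-0.217   0.0728 -0.0825  1.4155 -0.      0.9262]
0 [0.38, 0.12, 0.28] [ 0.1464  0.0082 -0.2529  1.3097 -0.      1.2895]
0 [0.38, 0.12, 0.1] [ 0.1464  0.1229 -0.6172  0.8306 -0.      1.2895]
0 [0.47, -0.08, 0.03] [-0.3018  0.351  -0.5259  0.6939 -0.      0.8414]
1 [0.43, -0.03, 0.32] [-0.217   0.0728 -0.0825  1.4155 -0.     -2.2154]
1 [0.38, 0.12, 0.28] [ 0.1464  0.0082 -0.2529  1.3097  0.     -1.852 ]
1 [0.38, 0.12, 0.1] [ 0.1464  0.1229 -0.6172  0.8306  0.     -1.852 ]
1 [0.47, -0.08, 0.03] [-0.3018  0.351  -0.5259  0.6939 -0.     -2.3002]
t 2.83 p [ 0.4102 -0.0306  0.3198] F [ 0.1531  0.0493 -0.3394]
0 0.00020251098343998034 [ 3.0703  0.6646 -0.0003] [-0.2288  0.0327 -0.1257  1.4125 -0.0002  0.9156]
[[ 1.      0.0003 -0.0004 -0.    ]
 [-0.0002  0.956   0.2933 -0.0752]
 [ 0.0004 -0.2933  0.956  -0.1427]
 [ 0.      0.      0.      1.    ]]
```

View pics/w1.png

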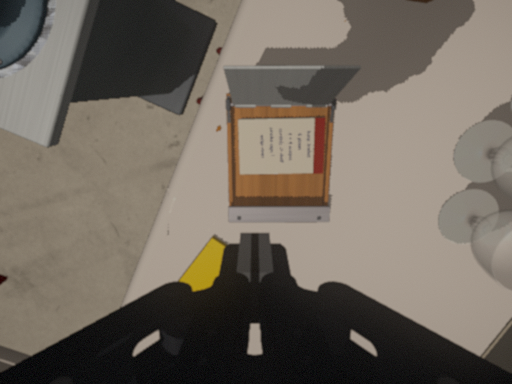

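The wrist view shows the case square with the tool axes. The lip is at rows 206-221, columns 228-329. The flap's free edge is at row 67, columns 225-359, and its hinge at about row 105, columns 231-336. The fingertips are at about (255,235).

```bash
python3 - <<'E'
from h import *
c=load('w1');Q=cloud(c,np.load('pics/w1T.npy')); v,u=np.mgrid[0:384,0:512]
def deg(h): return np.degrees(np.arctan2(h[1],h[0]))
m=(v>203)&(v<226)&(u>222)&(u<336)&(Q[...,2]>.028)&(Q[...,2]<.045)
p=Q[m]; b=cv2.minAreaRect(p[:,:2].astype(np.float32)); print('lip',len(p),b,np.median(p,0))
m=(v>62)&(v<104)&(u>220)&(u<365)&(Q[...,2]>.04)&(Q[...,2]<.17); p=Q[m]
for _ in range(5):
    mu=p.mean(0);n=np.linalg.svd(p-mu,full_matrices=False)[2][2];r=(p-mu)@n;p=p[abs(r)<.005]
n*=np.sign(n[2]);h=np.cross([0,0,1],n);h/=np.linalg.norm(h);up=np.cross(n,h);up*=np.sign(up[2])
q=(p-mu)@np.stack([h,up]).T;E=np.percentile(q,[1,99],axis=0)
print('flap',len(p),r.std(),'yaw',deg(h),'angle',np.pi-np.arccos(n[2]),'extent',E[1]-E[0],'zmax',np.percentile(p[:,2],99))
a=mu+h*E[:,0].mean()+up*((.026-mu[2])/up[2]); y=np.array([-np.sin(YAW),np.cos(YAW),0])
print('hinge inner face',a,'->axis',a+.0016*y)
l=np.array(list(b[0])+[0]); print('hinge from lip',l+(.0745+.075)*y, 'centre from both',a+.0016*y-.075*y,l+.0745*y)
print('worktop z',np.nanmedian(Q[150:200,350:400,2]))
E
```

```text
lip 1619 ((0.4791576564311981, -0.10246534645557404), (0.13994036614894867, 0.02300519123673439), 24.60879135131836) [ 0.4786 -0.1021  0.0355]
flap 4414 0.0004488824707012275 yaw 24.55078252305473 angle 1.8775086070848843 extent [0.1187 0.1153] zmax 0.15118366337516229
hinge inner face [0.4192 0.0287 0.026 ] ->axis [0.4185 0.0302 0.026 ]
hinge from lip [0.4172 0.0336 0.    ] centre from both [ 0.4496 -0.038   0.026 ] [ 0.4483 -0.0347  0.    ]
worktop z 8.888163554407469e-05
```

```bash
cat >> h.py <<'E'
YAW=np.radians(24.55); H=np.array([.418,.0315]); Y=np.array([-np.sin(YAW),np.cos(YAW)]); HW=.011
def tcp(sc,z): return np.append(H-Y*(sc-HW),z)   # sc: lip-side face of the fingers, distance from hinge toward lip
E
python3 - <<'E'
from h import *
arm.goto(tcp(-.075,.25),rot(YAW)); obs()
arm.move_l(tcp(-.075,.105)); o0=obs(); F0=o0['ft_force']
for d in (100,90,80,70,60,50,40,30,20,10):
    t=np.radians(d)
    if d>=60: s=.097*np.cos(t)-.0115*np.sin(t); r=.078
    else: r=.094-.010*np.tan(t); s=r*np.cos(t)-.0015*np.sin(t)
    arm.move_l(tcp(s,.026+r*np.sin(t)+.0015*np.cos(t)),rate=.08)
    o=arm.get_obs(); print(d,'t %.2f'%o['time'],o['tool_pos'],'F case x,y,z',(o['ft_force']-F0)[:2]@np.array([Y[1],-Y[0]]),(o['ft_force']-F0)[:2]@Y,(o['ft_force']-F0)[2])
    if np.abs(o['ft_force']-F0).max()>15: break
np.save('F0.npy',F0)
o=arm.get_obs();c=snap('wrist','w2'); T=np.eye(4);T[:3,:3]=Rn.from_rotvec(o['ee_rot']).as_matrix();T[:3,3]=o['tool_pos']
np.save('pics/w2T.npy',T@c['tool_from_camera']); s=snap('side','s2')
im=cv2.resize(s['color'][130:240,200:310],(480,480),interpolation=cv2.INTER_CUBIC)
cv2.imwrite('pics/w2s.png',np.hstack([cv2.resize(c['color'],(320,240)),cv2.resize(im,(320,320))[:240]])[:,:,::-1]); cv2.imwrite('pics/w2b.png',np.vstack([cv2.resize(c['color'],(400,300)),cv2.resize(im[100:400],(400,250))])[:,:,::-1])
E
```

```text
t 3.55 p [0.3829 0.1091 0.2504] F [ 0.7811 -1.041   0.9235]
t 4.67 p [0.3833 0.1096 0.1058] F [-0.4147 -0.7147 -0.1089]
100 t 5.40 [0.4016 0.0671 0.1026] F case x,y,z 0.8952476811065218 0.8890692564841648 0.21563453473069777
90 t 5.76 [0.4088 0.0519 0.1041] F case x,y,z 1.153893581305291 1.1090055571813628 1.1488444740931427
80 t 6.12 [0.4158 0.0363 0.103 ] F case x,y,z 1.1687024092696288 0.3992313144378399 0.23615066943099505
70 t 6.49 [0.4228 0.0209 0.0997] F case x,y,z -0.3514385308251495 0.015388512435840617 -0.5130774656377335
60 t 6.86 [0.4295 0.006  0.0941] F case x,y,z 0.7327594724725707 0.4378768359320324 0.4707332616781787
50 t 7.18 [ 0.4351 -0.0059  0.0897] F case x,y,z 0.5537363083800468 0.9421650080245573 0.2646646399292009
40 t 7.53 [ 0.4402 -0.0177  0.0819] F case x,y,z -0.338599948835518 0.46322386002179794 0.7792495088314365
30 t 7.87 [ 0.4446 -0.0276  0.0709] F case x,y,z 0.46278110942401124 0.21366755832875486 -0.9112838948036159
20 t 8.22 [ 0.4481 -0.0355  0.0578] F case x,y,z 0.4816828358087709 0.05333293050514885 0.3383760828001635
10 t 8.57 [ 0.4506 -0.0409  0.0432] F case x,y,z 1.0062698917260482 0.5923285235380242 0.777902012508592
```

View pics/w2b.png

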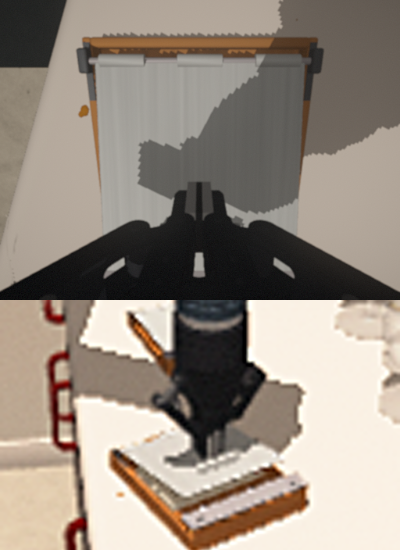

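The flap is folded to about 10°, held by the fingertips on the hinge side of the rib. The free edge is still inside the lip. Next I'll press it level gently and then push it home.

```bash
cat >> h.py <<'E'
def cf(n=4):
    f=[]
    for _ in range(n): f.append(arm.get_obs()['ft_force']); arm.pause(.02)
    f=np.mean(f,0)-np.load('F0.npy'); return np.array([f[:2]@[Y[1],-Y[0]],f[:2]@Y,f[2]])
def sc():
    o=arm.get_obs(); return -(o['tool_pos'][:2]-H)@Y+HW, o['tool_pos'][2], o['time']
E
python3 - <<'E'
from h import *
for z in (.036,.031,.029,.028,.027,.026,.025,.024):
    arm.move_l(tcp(.094,z),rate=.05); f=cf(); print('z',z,'F',f,np.array(sc()))
    if f[2]>3: break
for s in np.arange(.096,.126,.003):
    arm.move_l(tcp(s,z),rate=.05); f=cf(); print('s %.3f'%s,'F',f,np.array(sc()))
    if f[1]>12 or abs(f[2])>12: break
o=arm.get_obs();c=snap('wrist','w3'); s=snap('side','s3')
im=cv2.resize(s['color'][150:230,215:295],(400,400),interpolation=cv2.INTER_CUBIC)
cv2.imwrite('pics/w3b.png',np.hstack([cv2.resize(c['color'],(400,300)),im[50:350]])[:,:,::-1])
E
```

```text
z 0.036 F [0.5603 0.4754 0.4474] [0.0941 0.0359 9.05  ]
z 0.031 F [0.4656 0.5538 0.5263] [0.0939 0.0309 9.3667]
z 0.029 F [0.6199 0.3611 0.0615] [0.094  0.029  9.6833]
z 0.028 F [0.9483 0.5608 0.509 ] [ 0.094  0.028 10.   ]
z 0.027 F [-0.1313  0.8343  3.9629] [ 0.0941  0.0272 10.3167]
s 0.096 F [-0.1786  3.0671  5.6122] [ 0.0956  0.0271 10.6333]
s 0.099 F [0.2281 2.5344 5.6121] [ 0.0987  0.0271 10.95  ]
s 0.102 F [-0.0377  2.2713  5.3922] [ 0.1017  0.0271 11.2667]
s 0.105 F [0.1483 2.0371 5.5543] [ 0.1047  0.0271 11.5833]
s 0.108 F [-0.0737  2.156   5.7911] [ 0.1078  0.0271 11.9   ]
s 0.111 F [0.1143 2.1225 5.9891] [ 0.1107  0.0271 12.2167]
s 0.114 F [0.226  1.8763 5.413 ] [ 0.1137  0.0271 12.5333]
s 0.117 F [-0.0111  3.2017  5.9799] [ 0.1162  0.0271 12.85  ]
s 0.120 F [0.2638 5.8926 7.4268] [ 0.118   0.0269 13.1667]
s 0.123 F [ 2.1925 13.0395 10.3368] [ 0.1181  0.0266 13.4833]
```

View pics/w3b.png

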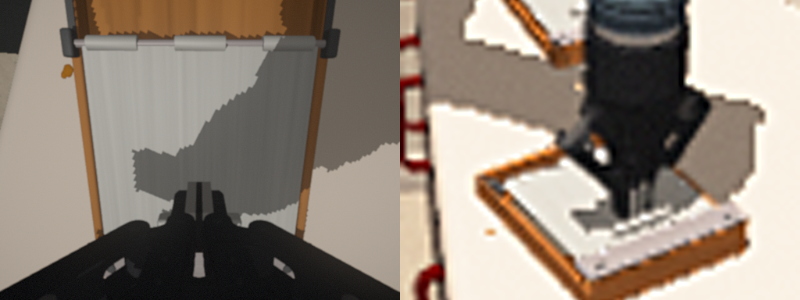

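The push force rose sharply at 0.118 m, about 22 mm of travel, which is the stop. The picture shows the edge under the lip. I'll relax the push, lift straight off and check.

```bash
python3 - <<'E'
from h import *
z=.027
arm.move_l(tcp(.1185,z),rate=.05); print(cf())
arm.move_l(tcp(.1185,.05),rate=.05); print(cf())
arm.move_l(tcp(.1185,.20)); arm.goto([.41,-.03,.32],rot(YAW)); arm.pause(.5); o=obs()
c=snap('wrist','w4'); T=np.eye(4);T[:3,:3]=Rn.from_rotvec(o['ee_rot']).as_matrix();T[:3,3]=o['tool_pos'];Q=cloud(c,T@c['tool_from_camera'])
P=Q.reshape(-1,3); s=-(P[:,:2]-H)@Y; X=np.array([Y[1],-Y[0]]); x=(P[:,:2]-H)@X
for a in np.arange(-.03,.18,.005):
    k=(s>=a)&(s<a+.005)&(abs(abs(x)-.043)<.015); print('%.3f:%.1f'%(a,1000*np.median(P[k,2]) if k.sum() else -1),end='  ')
k=(s>.01)&(s<.09)&(abs(x)<.058)&(P[:,2]<.05); A=np.linalg.lstsq(np.c_[s[k],np.ones(k.sum())],P[k,2],rcond=None)[0]; print('\nflap slope',A)
k=(s>.117)&(s<.133)&(abs(x)<.02);print('rib zmax',np.percentile(P[k,2],95), 'rib s range',[np.percentile(s[k&(P[:,2]>.034)],q) for q in (2,98)])
im=c['color'][40:240,190:370]; s2=snap('side','s4'); im2=s2['color'][120:290,215:330]; top=snap('top','t4')
cv2.imwrite('pics/w4b.png',np.hstack([cv2.resize(im,(400,444)),cv2.resize(im2,(300,444),interpolation=cv2.INTER_CUBIC)])[:,:,::-1])
D=np.abs(load('t4')['color'].astype(int)-load('top1')['color']).max(2)[130:240]; print('changed top px mug/mill/spoon',[(D[:,a:b]>40).sum() for a,b in((115,165),(355,385),(350,368))])
E
```

```text
[0.2933 3.274  5.7157]
[ 0.7304  0.5431 -0.4943]
t 16.82 p [ 0.41   -0.0301  0.3196] F [-0.2264  0.0469  0.4995]
-0.030:0.1  -0.025:0.1  -0.020:0.0  -0.015:19.0  -0.010:20.6  -0.005:6.2  0.000:6.0  0.005:6.1  0.010:6.1  0.015:27.2  0.020:28.9  0.025:27.7  0.030:399.4  0.035:396.2  0.040:372.9  0.045:359.4  0.050:365.6  0.055:366.3  0.060:30.1  0.065:28.7  0.070:29.0  0.075:28.8  0.080:29.1  0.085:29.3  0.090:29.2  0.095:29.5  0.100:29.4  0.105:29.7  0.110:30.0  0.115:29.9  0.120:30.2  0.125:30.1  0.130:30.6  0.135:34.3  0.140:35.7  0.145:35.5  0.150:35.7  0.155:35.5  0.160:-1.0  0.165:-1.0  0.170:0.7  0.175:0.0  
flap slope [0.1592 0.0185]
rib zmax 0.04085952267294696 rib s range [np.float64(0.1170677288188208), np.float64(0.1221454579784436)]
changed top px mug/mill/spoon [np.int64(0), np.int64(177), np.int64(244)]
```

View pics/w4b.png

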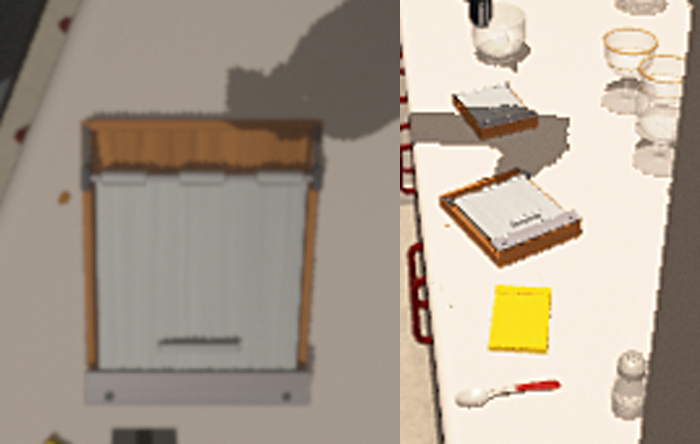

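```bash
python3 - <<'E'
from h import *
ticket.hand_in()
E
```

```text
the job is handed in; nothing more can be done
```

The pad case is closed: the flap is folded down over the note pad, pushed fully home and held under the steel lip. I handed the job in at about 17 s on the robot's clock.

**What I did:** With the fingers shut, I pushed the standing flap over from behind, at the rib, and pressed it level with about 4–6 N. I then pushed it by the rib at roughly 2–3 N until the stop, where the force rose to 13 N, and lifted straight off.

**Checks after moving clear:**
- **Tucked:** the flap slopes up at about 0.027 rad and its top face is 30.6 mm high at the lip's inner edge. That matches resting against the lip's underside rather than lying on top of it.
- **Fully home:** the fingers travelled about 22 mm with the rib, and the rib now sits about 19 mm from the lip edge, both as expected at the stop.
- **Pad:** it is now hidden under the flap, so I could not see it after closing. Nothing in the forces suggested it had moved.
- **Mug, shaker and teaspoon:** in the side view the shaker and teaspoon are at the same pixels as at the start, and the mug showed no change in the top view.

**Disagreements:**
- The top-view comparison showed changed pixels around the shaker and teaspoon. I put this down to the arm and its shadow having moved, since the side view shows both in place.
- My automatic slope fit gave a false 0.159 because the fingers were in view. I used the height profile instead.

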